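# Third hand for fitting the last filling tap

### The job

Be my third hand at the juice filler: pick up the loose tap from the bench and, with its spout pointing down, press its square flange squarely and centred against the bare outlet's sprung sealing sleeve, so that the sleeve goes in about halfway (a steady push of about 10 newtons) and never jams right in. Keep gripping and pressing it there, clear of the bench, and finish while holding so that I can put in the bolts; do not let go. Leave the cup, the jar and the wrench where they are.

Things in the scene. Friction and masses are not known exactly. Their poses are not given: they have to be found in the camera images.
- tap: Loose steel tap, 0.3 to 0.6 kg, standing level, spout down. Origin: underside, below the grip block's middle; x axis towards the flange, z up. Flange: square plate 56 x 56 mm, x from 25 to 33, centred at z = 28 mm. Behind the block: spout, 22 mm diameter, down to z = 0 at x = -39, and a flat black lever to x = -65, z = 58. Its twin, already bolted to the manifold's other outlet, is fixed.
- tap_grip (a point): Middle of the tap's grip block, 28 mm above the tap's origin and 33 mm behind the flange face. The block is 30 mm wide (y), 50 mm long (x, from -25 to +25 mm) and 30 mm tall, nothing stands above it: grip it from above, across y. Axes as the tap's.
- tap_face (a point): Centre of the tap's flange face: in the tap's frame at x = +33, y = 0, z = +28 mm. Axes as the tap's; x points out of the flange face.
- manifold: Filling manifold, fixed to the bench: square steel pipe 56 x 56 x 340 mm along its y axis, top 138 mm up, on two feet. Origin on the bench under its middle; z up. Two outlets stick out to its -x side at y = -80 and +80 mm, axes 110 mm up, square flange faces at x = -60. The one at +80 has a tap; the one at -80 is bare, its sleeve sticking out. A fitted tap's x axis points along the manifold's x.
- sleeve_face (a point): Centre of the front (rubber) face of the bare outlet's round sealing sleeve, 40 mm diameter; moves with the sleeve. 110 mm above the bench; with the sleeve free, 24 mm in front of the outlet's flange, at x = -84, y = -80 mm in the manifold's frame. Axes as the manifold's: x points into the outlet, the way to press.
- sleeve (a joint): How far the sprung sleeve is pressed in, in m: 0 free, 0.024 jammed right in. Spring 800 N/m with no preload, so halfway (0.012) takes 9.6 N; it springs back out when let go.
- cup: Bystander: a steel drinking cup, 72 mm across the rim and 85 mm tall, origin under its middle.
- jar: Bystander: a closed amber glass jar, 68 mm diameter, 90 mm tall, origin under its middle.
- wrench: Bystander: a wrench lying flat, 160 mm long along its x axis, origin on its underside at mid length.
Not all that is in view belongs to the job. What is shaped like the tap but pink is not meant.

How it is judged:
By the outcome, as a careful person would: the job done as asked, in the order asked, and still so for the second after the job is handed in, while the arm keeps its last pose, push and grip.
It also fails if it takes over 40 s, if anything falls off the work surface, if the arm or the gripper's body presses on something with over 40 N, if the wrist force passes 120 N, or if a joint passes its speed limit or range.

### The arm

A 6-joint arm with a two-finger parallel gripper is mounted at the origin on the work surface. World frame = base frame: x ahead of the robot, y to its left, z up, the work surface at z = 0. Lengths are in m, angles in rad, forces in N, time in s.
With the tool pointing down it reaches from about 0.25 to 0.775 m from the base axis. Payload 4 kg.
Tool frame: the origin (TCP) lies at the very end of the fingers, on their centre line; the grasp point (between the pads) lies 19 mm behind it; z points along the fingers, y is the line along which they close (so a half turn about z gives the same grasp; the last joint's range is limited). The gripper opens to 85 mm and grips with 20 to 120 N. Pads are 22 mm wide; open, the fingers measure 114 mm over their backs; the gripper's body (76 mm by 85 mm) begins 54 mm behind the grasp point. The pads swing forward as they close: fully open they stand 13 mm farther back than shut.
Start: joints at [1.188, 0.087, 1.371, -0, 1.684, -0.103], TCP at [0.152, 0.529, 0.231] pointing down, gripper open.
Joint ranges: [-3.1, 3.1], [-0.76, 2.03], [0.27, 2.55], [-1.08, 4.22], [0.17, 2.65], [-2.57, 2.57]. Speed limits (rad/s): [2.79, 2.79, 3.14, 3.14, 3.14, 3.14].

### API

Orientations are given as a 3x3 rotation matrix whose columns are the frame's x, y, z axes.
In Python, from station import ctrl gives the robot as it stands.
- The arm moves only by the tool arm_command, never from a script. Its argument "motion" is a list that holds one entry, the list of rows, each a list of 5 numbers: the closure in counts, from 0 (fully open) to 255 (shut), then the shift along the tool's x, y, z each as a share of 0.025 m, from -1 to 1, then the turn about the tool's z as a share of 0.08 rad, from -1 to 1. In form: [[[claw, dx, dy, dz, roll], ...]]. A call has exactly 10 rows; each row shifts and turns the commanded pose from where the row before left it, along the tool's axes as they then stand; what a row does not reach is not made up. A row lasts 1/12 s, in which the tool goes at most 41.7 mm and 7.16 degrees, less where a joint would pass 70% of its speed; a pose out of reach is approached as far as the arm can. A call with a number of a shift or a turn outside -1 to 1 is refused whole. A call with a gripper value outside its range is refused whole. The fingers move at their own pace and stop on an object; "force" is the grip in N (left out, the last holds). Time passes only in rows, so rows that do not move let the fingers close, or fill a call up. It gives the time, the measured TCP pose, the force, the opening and the grip force at its end, in the units of the state.
- ctrl.observe(): the state, without advancing time (a new reading comes with each control period).
- ctrl.read_camera(name): name is "scene" or "top"; returns a dict with "image" (400x640x3 uint8, blue, green, red), "fx", "fy", "cx", "cy" (pixels), "view" (4x4, takes a point from world to camera coordinates). Camera axes: x right, y down, z forward; pixel columns grow to the right and rows downward; lengths in m; the calibration is good to about 2 mm. A picture is of the moment at which its call begins. There is no depth.
- ctrl.sign_off(): hands the job in; it is judged then, once.
Trained networks look in a picture, given as the dict that the camera call returned (one of the last four; its "shot" number tells which), for a name from the list of things; names that differ only in an ending like _2 or _b are one class to them, and where a whole thing is asked for, a point or a joint stands for the part that bears it (a point fixed in the world has none). Each returns a list of dicts, best first, with "p" (0 to 1); they miss things now and then, are a little off and sometimes report something else, mostly with a low value. They report only what shows in the picture. A call takes as long as a camera call. They do not tell look-alikes from the thing itself.
- ctrl.masks_of(thing, picture): "region" (400x640 bool, what is visible of it) and "uv" ([column, row] in pixels, amid what is visible of it).
The state is a dict: "clock": time; "q": joint angles; "qd": joint speeds; "tau": joint torques, N m; "ee_pos": TCP position; "orientation": TCP orientation; "ft_force": force on the tool from outside, world axes, zero at the start; "ft_torque": the same for the moment, N m; "gripper_width": finger opening in m; "finger_force": force on a finger pad.
Only numpy, scipy, OpenCV 4.12 (cv2) and the standard library are available. Lean on these libraries where they do the work, as an engineer would, in place of code of your own. Each camera call takes 0.05 s, during which the arm holds its last target. There are 200 camera calls.

## Working session

There is one attempt and no reset: what is moved stays moved. The work goes in short steps, Python scripts to look and compute and a tool call to move; the robot and the scene stay as the last step left them, time stands still between calls to the robot, and variables do not carry over. Pictures are saved under pics/ and viewed, at most 10 in all, crops included, and the job is handed in when it is done.

Besides the shell and the picture viewer there is one more tool, called after ">>>" as a command line: name --argument value ..., lists and objects as JSON in quotes. arm_command: Moves the arm, as the interface text tells. Shift numbers are shares of 0.025 m and turn numbers shares of 0.08 rad, none past 1 either way. Its arguments: {"type":"object","properties":{"motion":{"type":"array","items":{"type":"array","items":{"type":"array","items":{"type":"number"}}}},"force":{"type":"number"}},"required":["motion"]}

```bash
mkdir -p pics; ls
python3 - <<'E'
from station import ctrl
import cv2,numpy as np
for n in("scene","top"):
    p=ctrl.read_camera(n); cv2.imwrite(f"pics/{n}0.png",p["image"])
    print(n,p["fx"],p["cx"],p["cy"],np.round(p["view"],4).tolist())
    for t in("tap","manifold","sleeve","cup","jar","wrench"):
        for m in ctrl.masks_of(t,p):
            r=m["region"]; ys,xs=np.nonzero(r); print(t,round(m["p"],2),np.round(m["uv"],1),r.sum(),xs.min(),xs.max(),ys.min(),ys.max())
o=ctrl.observe();print(o["clock"],o["ee_pos"],np.round(o["orientation"],3).tolist(),o["ft_force"])
E
```

```text
pics
scene 468.11044604453275 332.3867427797369 201.1369511822773 [[0.8703, 0.4924, 0.0081, -0.3953], [0.4161, -0.7264, -0.547, -0.1892], [-0.2634, 0.4795, -0.8371, 1.5324], [0.0, 0.0, 0.0, 1.0]]
tap 0.97 [270.6 276.4] 595 257 295 257 285
tap 0.8 [196.4 303.7] 593 186 213 284 322
tap 0.77 [238.5 246.1] 562 228 254 231 267
tap 0.64 [281.3 321.5] 575 270 291 308 347
manifold 0.9 [392.3 142.6] 4190 337 452 103 184
sleeve 0.68 [434.2 139.8] 152 429 443 133 147
cup 0.67 [391.1 140. ] 4159 337 453 104 184
cup 0.62 [355.1 265.8] 754 342 369 249 284
jar 0.8 [314.3 211.9] 678 304 327 197 232
jar 0.59 [354.9 267.3] 759 342 369 250 284
wrench 0.77 [390.6 231.7] 310 367 410 214 247
top 490.32961581200806 325.1353212004158 197.33945606174777 [[0.0262, -0.9996, 0.0115, -0.0893], [-0.986, -0.0277, -0.1644, 0.4863], [0.1646, -0.007, -0.9863, 1.3236], [0.0, 0.0, 0.0, 1.0]]
tap 0.92 [459.5 266.2] 482 445 485 256 279
tap 0.83 [401.  215.7] 382 396 414 196 232
tap 0.77 [438.  183.6] 381 428 463 176 201
tap 0.64 [395.3 260.5] 467 382 421 255 276
manifold 0.75 [195.4 128. ] 117 187 201 124 136
manifold 0.61 [213.6 168.2] 4739 143 268 124 225
sleeve 0.41 [197.2 131.4] 123 188 202 125 137
cup 0.65 [364.9 146.9] 584 353 378 136 164
jar 0.89 [329.1 212.1] 478 318 341 200 225
jar 0.35 [403.6 217.4] 380 396 414 196 231
wrench 0.77 [303.9 149.2] 340 296 315 124 175
0.7 [0.15191712 0.52862305 0.23138027] [[-0.961, 0.276, 0.0], [0.276, 0.961, 0.0], [-0.0, 0.0, -1.0]] [0.08664816 0.06744332 0.35536748]
```

Run:
```python
import cv2,numpy as np
s=cv2.imread("pics/scene0.png");t=cv2.imread("pics/top0.png")
a=cv2.resize(s[90:360,170:470],None,fx=2.0,fy=2.0,interpolation=3)
cv2.imwrite("pics/a.png",a)
b=cv2.resize(t[110:300,130:500],None,fx=2.1,fy=2.1,interpolation=3)
cv2.imwrite("pics/b.png",b)
```

```text
(no output)
```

View pics/a.png

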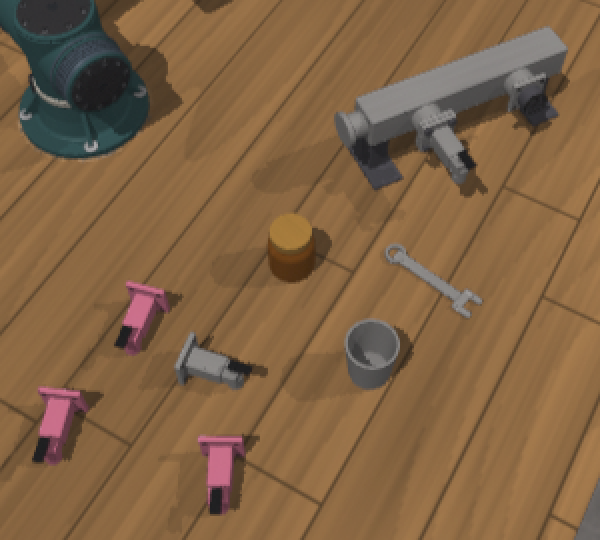

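View pics/b.png

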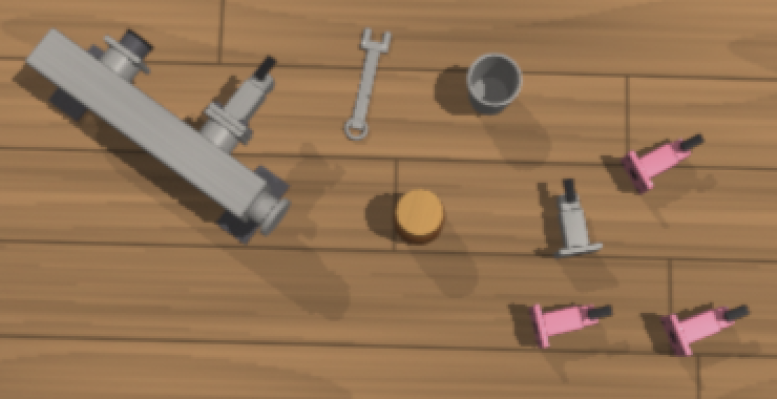

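```bash
cat > h.py <<'E'
import cv2,numpy as np
from scipy.optimize import minimize
K=4
def box(x0,x1,y0,y1,z0,z1): return np.array([[x,y,z] for x in(x0,x1) for y in(y0,y1) for z in(z0,z1)])/1e3
def cyl(c,r,a0,a1,ax,n=24):
    t=np.linspace(0,2*np.pi,n);P=[]
    for a in(a0,a1):
        for s in t:
            u,v=r*np.cos(s),r*np.sin(s)
            P.append([a,c[0]+u,c[1]+v] if ax=='x' else [c[0]+u,a,c[1]+v] if ax=='y' else [c[0]+u,c[1]+v,a])
    return np.array(P)/1e3
TAP=[box(25,33,-28,28,0,56),box(-25,25,-15,15,13,43),cyl((-39,0),11,0,43,'z'),box(-65,-30,-8,8,50,58),box(-45,-20,-9,9,20,45)]
MAN=[box(-28,28,-170,170,82,138)]+[cyl((y,110),20,-60,-28,'x') for y in(-80,80)]+[box(-60,-52,y-28,y+28,82,138) for y in(-80,80)]+[cyl((-80,110),20,-84,-60,'x')]+[p+np.array([-.093,.08,.082]) for p in TAP]
def proj(p,P):
    V=np.array(p["view"]);c=P@V[:3,:3].T+V[:3,3]
    return np.c_[p["fx"]*c[:,0]/c[:,2]+p["cx"],p["fy"]*c[:,1]/c[:,2]+p["cy"]]
def pose(x,P,z=0):
    c,s=np.cos(x[2]),np.sin(x[2]);return P@np.array([[c,-s,0],[s,c,0],[0,0,1]]).T+[x[0],x[1],z]
def sil(p,x,parts,z=0):
    m=np.zeros((400*K,640*K),np.uint8)
    for P in parts:
        q=(proj(p,pose(x,P,z))+.5)*K-.5
        cv2.fillConvexPoly(m,cv2.convexHull(np.round(q*16).astype(np.int32)),1,shift=4)
    return m
def grey(p,S=70):
    return (cv2.cvtColor(p["image"],cv2.COLOR_BGR2HSV)[...,1]<S).astype(np.uint8)
def fit(items,x0,parts,z=0):
    # items: (pic, mask, care) ; mean XOR
    up=[(p,cv2.resize(m.astype(np.float32),None,fx=K,fy=K,interpolation=1)>.5,cv2.resize(c.astype(np.uint8),None,fx=K,fy=K,interpolation=0)>0) for p,m,c in items]
    f=lambda x:sum(((sil(p,x,parts,z)>0)!=m)[c].sum() for p,m,c in up)/K**2
    x=np.array(x0,float)
    for d in(.02,.006,.003):
        r=minimize(f,x,method="Nelder-Mead",options=dict(initial_simplex=np.vstack([x,x+[d,0,0],x+[0,d,0],x+[0,0,8*d]]),xatol=1e-4,fatol=.1));x=r.x
    return x,r.fun
def ground(p,uv,z):
    V=np.array(p["view"]);R=V[:3,:3];d=R.T@np.array([(uv[0]-p["cx"])/p["fx"],(uv[1]-p["cy"])/p["fy"],1]);o=-R.T@V[:3,3]
    return o+d*(z-o[2])/d[2]
E
cat > m.py <<'E'
from station import ctrl
from h import *
S=ctrl.read_camera("scene");T=ctrl.read_camera("top")
def rect(a,b,c,d):
    m=np.zeros((400,640),np.uint8);m[c:d,a:b]=1;return m
b=lambda u,v:(130+u/2.1,110+v/2.1)
A=ground(T,b(577,190),.04);F=ground(T,b(580,247),.03)
x0=[*(A[:2]),np.arctan2(*(F-A)[1::-1])]
def run(n,its,x0,parts):
    x,f=fit(its,x0,parts);print(n,np.round(x0,3),np.round(x,4),f)
    for p,m,c in its: y,g=fit([(p,m,c)],x,parts);print("  single",np.round(y,4),g)
    return x
xt=run("tap",[(S,grey(S),rect(250,303,250,293)),(T,grey(T),rect(388,422,188,236))],x0,TAP)
E1=ground(T,b(38,47),.138);E2=ground(T,b(256,196),.138);d=E2-E1;c=(E1+E2)/2
print("pipe len",np.linalg.norm(d))
xm=run("man",[(S,grey(S),rect(343,460,98,182)),(T,grey(T),rect(135,275,118,230))],[c[0],c[1],np.arctan2(d[1],d[0])-np.pi/2],MAN)
out=[]
for p in(S,T):
    im=cv2.resize(p["image"],None,fx=K,fy=K,interpolation=3)
    for x,pa in((xt,TAP),(xm,MAN)):
        for P in pa:
            q=(proj(p,pose(x,P))+.5)*K-.5
            cv2.polylines(im,[cv2.convexHull(q.astype(np.float32)).astype(int)],True,(0,255,0),1)
    out.append(im)
s,t=out
A=s[95*K:190*K,335*K:465*K];B=t[115*K:232*K,135*K:275*K];C=s[245*K:300*K,245*K:310*K];D=t[185*K:240*K,380*K:430*K]
im=np.zeros((600,800,3),np.uint8)
def put(a,x,y,w,h): im[y:y+h,x:x+w]=cv2.resize(a,(w,h))
put(A,0,0,460,336);put(B,0,340,311,260);put(C,470,0,330,279);put(D,470,290,282,310)
cv2.imwrite("pics/c.png",im);np.save("est.npy",[xt,xm])
E
python3 m.py
```

```text
tap [ 0.486 -0.298 -3.066] [ 0.4367 -0.2937 -2.9561] 123.25
  single [ 0.4373 -0.2929 -2.9625] 63.5625
  single [ 0.4364 -0.294  -2.9578] 53.0
pipe len 0.33491898011311244
man [ 0.542  0.253 -3.712] [ 0.5427  0.2564 -3.7344] 1578.0625
  single [ 0.5447  0.2551 -3.7371] 691.9375
  single [ 0.5419  0.256  -3.7356] 835.5625
```

View pics/c.png

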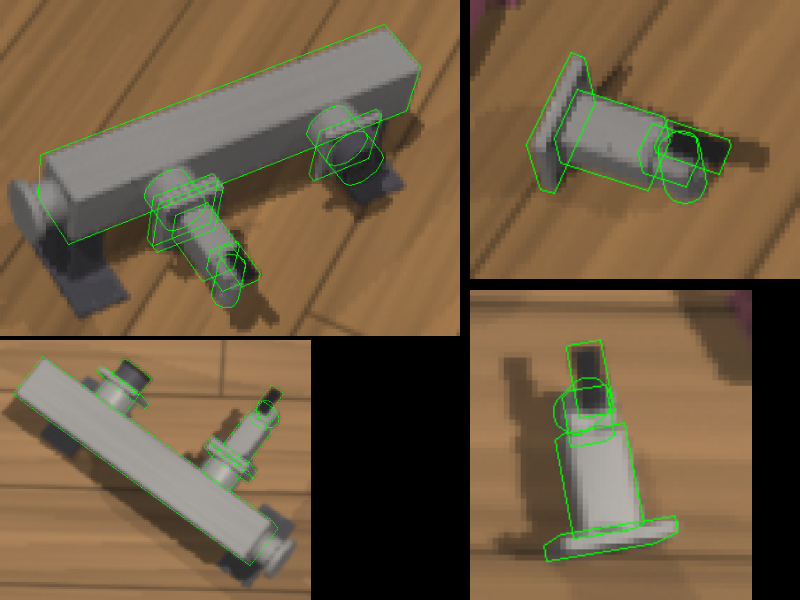

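```bash
cat > ed.py <<'E'
s=open("m.py").read()
s=s.replace('xm=run("man",[(S,grey(S),rect(343,460,98,182)),(T,grey(T),rect(135,275,118,230))]','''def ex(m,polys,f):
    for P in polys: cv2.fillPoly(m,[np.array([f(*q) for q in P]).round().astype(np.int32)],0)
    return m
cs=ex(rect(335,465,95,190),[[(0,165),(36,165),(70,247),(145,230),(145,336),(0,336)],[(340,187),(383,140),(410,175),(420,215),(350,215)]],lambda a,b:(335+a*130/460,95+b*95/336))
ct=ex(rect(135,275,115,232),[[(258,500),(310,500),(310,600),(205,600),(205,540),(246,567),(275,532)],[(36,420),(78,448),(78,465),(36,455)],[(72,370),(98,373),(108,402),(95,402)]],lambda a,b:(135+a*140/311,115+(b-340)*117/260))
xm=run("man",[(S,grey(S),cs),(T,grey(T),ct)]''').replace("pics/c","pics/d")
open("m.py","w").write(s)
E
python3 ed.py; python3 m.py
```

```text
tap [ 0.486 -0.298 -3.066] [ 0.4367 -0.2937 -2.9583] 124.0625
  single [ 0.4371 -0.2927 -2.968 ] 65.625
  single [ 0.4364 -0.2939 -2.9546] 52.9375
pipe len 0.33491898011311244
man [ 0.542  0.253 -3.712] [ 0.5432  0.257  -3.735 ] 478.4375
  single [ 0.5446  0.2562 -3.7327] 176.25
  single [ 0.5424  0.2568 -3.7364] 259.125
```

View pics/d.png

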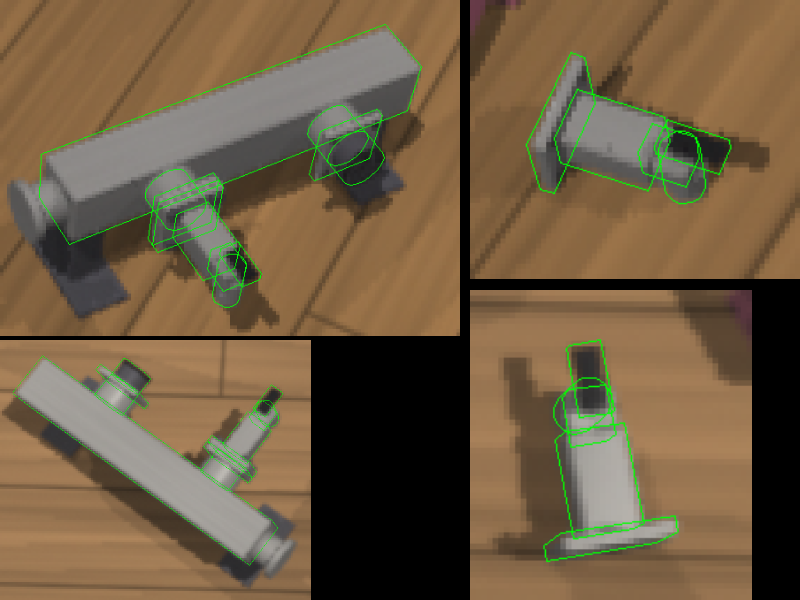

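The four tap-shaped things, in scene / top pixels:
- Grey at (270,276) / (401,216)
- Pink at (238,246) / (395,260)
- Pink at (196,304) / (459,266)
- Pink at (281,321) / (438,184)

The grey, loose one fits the description of a steel tap. The enlarged crop confirms it, and the model outline fits it well in both cameras. The twin is bolted to the manifold. The bare outlet is the far one, at scene (434,140).

```bash
cat > plan.py <<'E'
import numpy as np,sys
from scipy.optimize import fsolve
from station import ctrl
def state():
    o=ctrl.observe();R=o["orientation"];return o,np.array([*o["ee_pos"],np.arctan2(R[1][1],R[0][1])])
def sim(s,row,n):
    x,y,z,a=s
    for _ in range(n):
        dx,dy,dz,r=np.array(row)*[.025,.025,.025,.08]
        # tool y at angle a, tool x at a+pi/2 (z down)
        x+=dx*np.cos(a+np.pi/2)+dy*np.cos(a);y+=dx*np.sin(a+np.pi/2)+dy*np.sin(a);z-=dz;a-=r
    return np.array([x,y,z,a])
def rows(s,goal,n):
    return fsolve(lambda r:sim(s,r,n)-goal,[0,0,0,0])
E
python3 - <<'E'
from plan import *
o,s=state();print(o["clock"],s)
g=[.45,.2,.2,s[3]];r=rows(s,g,20);print(np.round(r,3))
s2=sim(s,np.round(r,2),20)
g=[.437,-.2935,.09,-2.957+1.5*np.pi];r=rows(s2,g,20);print(s2,np.round(r,3),g[3])
E
```

```text
0.9 [0.15188159 0.52863233 0.23137567 1.2910166 ]
[-0.755 -0.467  0.063  0.   ]
[0.44740637 0.19921602 0.20137567 1.2910166 ] [-0.038 -0.994  0.223 -0.29 ] 1.7553889803846898
```

>>> arm_command --motion '[[[0,-0.75,-0.47,0.06,0],[0,-0.75,-0.47,0.06,0],[0,-0.75,-0.47,0.06,0],[0,-0.75,-0.47,0.06,0],[0,-0.75,-0.47,0.06,0],[0,-0.75,-0.47,0.06,0],[0,-0.75,-0.47,0.06,0],[0,-0.75,-0.47,0.06,0],[0,-0.75,-0.47,0.06,0],[0,-0.75,-0.47,0.06,0]]]' --force 60

```text
clock: 1.73
ee_pos: [0.3002, 0.363, 0.2164]
orientation: [[-0.961, 0.276, 0.0], [0.276, 0.961, 0.0], [-0.0, 0.0, -1.0]]
ft_force: [0.3, 0.3, -0.2]
gripper_width: 0.0853
finger_force: 0.0
```

>>> arm_command --motion '[[[0,-0.75,-0.47,0.06,0],[0,-0.75,-0.47,0.06,0],[0,-0.75,-0.47,0.06,0],[0,-0.75,-0.47,0.06,0],[0,-0.75,-0.47,0.06,0],[0,-0.75,-0.47,0.06,0],[0,-0.75,-0.47,0.06,0],[0,-0.75,-0.47,0.06,0],[0,-0.75,-0.47,0.06,0],[0,-0.75,-0.47,0.06,0]]]'

```text
clock: 2.57
ee_pos: [0.4481, 0.1983, 0.2014]
orientation: [[-0.961, 0.276, 0.0], [0.276, 0.961, 0.0], [-0.0, 0.0, -1.0]]
ft_force: [-0.1, -0.4, -0.1]
gripper_width: 0.0856
finger_force: 0.0
```

>>> arm_command --motion '[[[0,-0.04,-0.98,0.2,-0.29],[0,-0.04,-0.98,0.2,-0.29],[0,-0.04,-0.98,0.2,-0.29],[0,-0.04,-0.98,0.2,-0.29],[0,-0.04,-0.98,0.2,-0.29],[0,-0.04,-0.98,0.2,-0.29],[0,-0.04,-0.98,0.2,-0.29],[0,-0.04,-0.98,0.2,-0.29],[0,-0.04,-0.98,0.2,-0.29],[0,-0.04,-0.98,0.2,-0.29]]]'

```text
clock: 3.4
ee_pos: [0.4143, -0.0444, 0.1513]
orientation: [[-0.999, 0.047, 0.001], [0.047, 0.999, -0.0], [-0.001, -0.0, -1.0]]
ft_force: [0.5, 0.3, -0.8]
gripper_width: 0.0852
finger_force: 0.0
```

Run:
```python
from plan import *
o,s=state();print(o["clock"],s,o["q"])
g=[.437,-.2935,.11,1.7554];r=rows(s,g,10);print(np.round(r,3))
```

```text
3.4 [ 0.41431792 -0.04437217  0.15130845  1.52419034] [-2.43036405e-01 -1.87066455e-01  1.79191656e+00  1.16542932e-04
  1.53599689e+00 -1.76723077e+00]
[-0.033 -1.002  0.165 -0.289]
```

>>> arm_command --motion '[[[0,-0.03,-1,0.16,-0.29],[0,-0.03,-1,0.16,-0.29],[0,-0.03,-1,0.16,-0.29],[0,-0.03,-1,0.16,-0.29],[0,-0.03,-1,0.16,-0.29],[0,-0.03,-1,0.16,-0.29],[0,-0.03,-1,0.16,-0.29],[0,-0.03,-1,0.16,-0.29],[0,-0.03,-1,0.16,-0.29],[0,-0.03,-1,0.16,-0.29]]]'

```text
clock: 4.23
ee_pos: [0.4362, -0.2932, 0.1112]
orientation: [[-0.983, -0.184, 0.0], [-0.184, 0.983, -0.0], [-0.0, -0.0, -1.0]]
ft_force: [0.4, 0.0, -0.5]
gripper_width: 0.0851
finger_force: 0.0
```

Run:
```python
from plan import *
from h import *
o,s=state();print(o["clock"],s,o["q"])
g=[.437,-.2935,.010,1.7554];r=rows(s,g,10);print(np.round(r,3))
a=ctrl.read_camera("top")["image"][150:290,350:470];b=ctrl.read_camera("scene")["image"][200:340,210:330]
cv2.imwrite("pics/e.png",cv2.resize(np.hstack([a,b]),None,fx=3,fy=3,interpolation=3))
```

```text
4.2333 [ 0.43615356 -0.29320954  0.11115542  1.75574355] [-6.99850800e-01  8.84118649e-02  1.61082945e+00  1.26835901e-04
  1.44217053e+00 -2.45561061e+00]
[-0.003 -0.002  0.405  0.   ]
```

View pics/e.png

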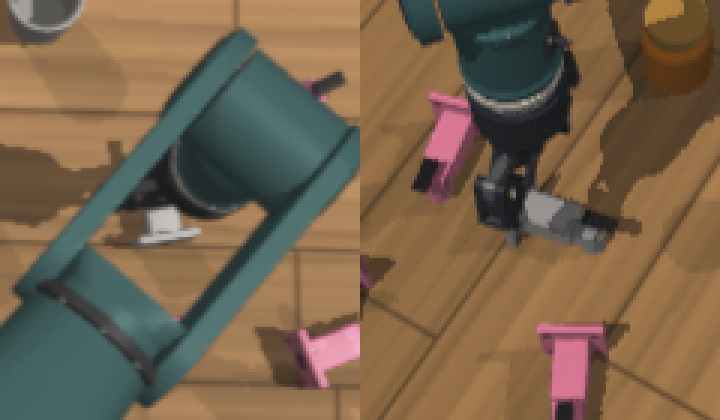

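The open fingers are astride the grey tap (scene about (390,268)). The pink ones are clear, so I'll descend.

>>> arm_command --motion '[[[0,0,0,0.45,0],[0,0,0,0.45,0],[0,0,0,0.45,0],[0,0,0,0.45,0],[0,0,0,0.45,0],[0,0,0,0.45,0],[0,0,0,0.45,0],[0,0,0,0.45,0],[0,0,0,0.4,0],[0,0,0,0,0]]]'

```text
clock: 5.17
ee_pos: [0.4347, -0.2906, 0.0084]
orientation: [[-0.983, -0.183, -0.004], [-0.183, 0.983, 0.003], [0.003, 0.004, -1.0]]
ft_force: [-0.5, 0.5, -0.1]
gripper_width: 0.0855
finger_force: 0.0
```

>>> arm_command --motion '[[[255,0,0,0,0],[255,0,0,0,0],[255,0,0,0,0],[255,0,0,0,0],[255,0,0,0,0],[255,0,0,0,0],[255,0,0,0,0],[255,0,0,0,0],[255,0,0,0,0],[255,0,0,0,0]]]' --force 80

```text
clock: 6.0
ee_pos: [0.4369, -0.2924, 0.0123]
orientation: [[-0.983, -0.183, 0.002], [-0.183, 0.983, -0.001], [-0.001, -0.002, -1.0]]
ft_force: [0.2, -0.0, 5.5]
gripper_width: 0.0292
finger_force: 80.1
```

>>> arm_command --motion '[[[255,0,0,-0.3,0],[255,0,0,-0.8,0],[255,0,0,-0.8,0],[255,0,0,-0.8,0],[255,0,0,-0.8,0],[255,0,0,-0.8,0],[255,0,0,-0.8,0],[255,0,0,-0.8,0],[255,0,0,-0.8,0],[255,0,0,-0.3,0]]]'

```text
clock: 6.83
ee_pos: [0.4365, -0.2921, 0.1884]
orientation: [[-0.983, -0.183, 0.002], [-0.183, 0.983, -0.001], [-0.001, -0.002, -1.0]]
ft_force: [0.1, -1.7, -2.7]
gripper_width: 0.029
finger_force: 79.4
```

Run:
```python
from plan import *
o,s=state();print(o["clock"],s,o["q"],o["ft_force"],o["ft_torque"],o["gripper_width"])
g=[.718,.2355,s[2],.978];r=rows(s,g,30);print(np.round(r,3));
for n in(10,20,30):
  p=sim(s,np.round(r,2),n);print(p,np.hypot(p[0],p[1]))
```

```text
6.8333 [ 0.43650203 -0.29214904  0.18837335  1.75502538] [-6.97785646e-01  4.28781139e-02  1.50259960e+00 -5.39866731e-06
  1.59379397e+00 -2.45281247e+00] [ 0.13072228 -1.65181522 -2.67447251] [-0.024996   -0.04084191  0.01033293] 0.029031943738435963
[-0.241  0.782  0.     0.324]
[ 0.48278381 -0.09401165  0.18837335  1.49902538] 0.4918520020817444
[0.57772824 0.08594942 0.18837335 1.24302538] 0.5840866515039609
[0.71514695 0.23600449 0.18837335 0.98702538] 0.7530825204689582
```

>>> arm_command --motion '[[[255,-0.24,0.78,0,0.32],[255,-0.24,0.78,0,0.32],[255,-0.24,0.78,0,0.32],[255,-0.24,0.78,0,0.32],[255,-0.24,0.78,0,0.32],[255,-0.24,0.78,0,0.32],[255,-0.24,0.78,0,0.32],[255,-0.24,0.78,0,0.32],[255,-0.24,0.78,0,0.32],[255,-0.24,0.78,0,0.32]]]'

```text
clock: 7.67
ee_pos: [0.4815, -0.0924, 0.1844]
orientation: [[-0.997, 0.073, -0.004], [0.073, 0.997, 0.001], [0.004, 0.001, -1.0]]
ft_force: [0.5, -0.8, -3.4]
gripper_width: 0.0289
finger_force: 79.6
```

>>> arm_command --motion '[[[255,-0.24,0.78,0,0.32],[255,-0.24,0.78,0,0.32],[255,-0.24,0.78,0,0.32],[255,-0.24,0.78,0,0.32],[255,-0.24,0.78,0,0.32],[255,-0.24,0.78,0,0.32],[255,-0.24,0.78,0,0.32],[255,-0.24,0.78,0,0.32],[255,-0.24,0.78,0,0.32],[255,-0.24,0.78,0,0.32]]]'

```text
clock: 8.5
ee_pos: [0.5766, 0.0872, 0.184]
orientation: [[-0.946, 0.323, -0.004], [0.323, 0.946, -0.0], [0.004, -0.002, -1.0]]
ft_force: [0.6, 0.4, -3.2]
gripper_width: 0.0289
finger_force: 79.6
```

Run:
```python
from plan import *
o,s=state();print(o["clock"],s,o["q"],o["ft_force"])
g=[.718,.2355,s[2],.978];r=rows(s,g,10);print(np.round(r,3));
```

```text
8.5 [0.57663098 0.08716822 0.18399547 1.24193571] [ 5.28288896e-02  1.77445681e-01  1.36353835e+00 -6.16244887e-06
  1.60493701e+00 -1.18910377e+00] [ 0.63716208  0.39518793 -3.23829537]
[-0.254  0.782  0.     0.33 ]
```

>>> arm_command --motion '[[[255,-0.25,0.78,0,0.33],[255,-0.25,0.78,0,0.33],[255,-0.25,0.78,0,0.33],[255,-0.25,0.78,0,0.33],[255,-0.25,0.78,0,0.33],[255,-0.25,0.78,0,0.33],[255,-0.25,0.78,0,0.33],[255,-0.25,0.78,0,0.33],[255,-0.25,0.78,0,0.33],[255,-0.25,0.78,0,0.33]]]'

```text
clock: 9.33
ee_pos: [0.7172, 0.2353, 0.1832]
orientation: [[-0.829, 0.559, -0.005], [0.559, 0.829, -0.001], [0.003, -0.004, -1.0]]
ft_force: [1.1, -0.2, -3.5]
gripper_width: 0.029
finger_force: 79.7
```

Run:
```python
from plan import *
o,s=state();print(o["clock"],s,o["q"],o["ft_force"])
g=[.718,.2355,.0943,.978];r=rows(s,g,10);print(np.round(r,3));
```

```text
9.3333 [0.71722706 0.23530786 0.18323977 0.97792751] [ 2.41914033e-01  5.76919970e-01  8.36046379e-01  1.12605408e-04
  1.73357475e+00 -7.35989383e-01] [ 1.12827619 -0.21279355 -3.49713916]
[-0.002  0.002  0.356 -0.   ]
```

Tool x now points along the manifold's x. Lowering by 89 mm, then a close look.

>>> arm_command --motion '[[[255,0,0,0.4,0],[255,0,0,0.4,0],[255,0,0,0.4,0],[255,0,0,0.4,0],[255,0,0,0.4,0],[255,0,0,0.4,0],[255,0,0,0.4,0],[255,0,0,0.4,0],[255,0,0,0.32,0],[255,0,0,0,0]]]'

```text
clock: 10.17
ee_pos: [0.7162, 0.2343, 0.0951]
orientation: [[-0.83, 0.558, -0.005], [0.558, 0.83, -0.001], [0.003, -0.004, -1.0]]
ft_force: [-0.1, -0.6, -5.4]
gripper_width: 0.0289
finger_force: 80.0
```

```bash
cat > look.py <<'E'
import sys
from plan import *
from h import *
o,s=state();print(o["clock"],s,np.round(o["orientation"],4).tolist(),o["ft_force"])
xt,xm=np.load("est.npy")
# expected tap pose from the TCP: tap x = tool x (angle a+pi/2), grip at TCP xy
dz=s[2]-.0123;xg=[s[0],s[1],s[3]+np.pi/2]
ims=[]
for n,(u0,u1,v0,v1) in dict(scene=(395,465,110,180),top=(160,230,100,170)).items():
    p=ctrl.read_camera(n);im=cv2.resize(p["image"],None,fx=5,fy=5,interpolation=3)
    raw=im[v0*5:v1*5,u0*5:u1*5].copy()
    for x,pa,z in((xg,TAP,dz),(xm,MAN[:6],0)):
        for P in pa:
            q=(proj(p,pose(x,P,z))+.5)*5-.5;cv2.polylines(im,[cv2.convexHull(q.astype(np.float32)).astype(int)],True,(0,255,0) if pa is TAP else (0,0,255),1)
    ims.append(np.hstack([raw,im[v0*5:v1*5,u0*5:u1*5]]))
    np.savez(f"pic_{n}.npz",image=p["image"],view=p["view"],fx=p["fx"],fy=p["fy"],cx=p["cx"],cy=p["cy"])
cv2.imwrite(sys.argv[1],cv2.resize(np.vstack(ims),(600,600)))
R=lambda v:pose([0,0,xm[2]],np.array([v]))[0]
sf=pose(xm,np.array([[-.084,-.08,.11]]))[0];f=pose(xg,np.array([[.033,0,.028]]),dz)[0]
print("face->sleeve in manifold axes (mm)",np.round(1e3*pose([0,0,-xm[2]],np.array([sf-f]))[0],1),"yaw err",(xg[2]-xm[2]+np.pi)%(2*np.pi)-np.pi)
E
python3 look.py pics/f.png
```

```text
10.1667 [0.71621732 0.2342883  0.09506635 0.97898259] [[-0.8299, 0.5579, -0.0047], [0.5579, 0.8299, -0.0011], [0.0033, -0.0035, -1.0]] [-0.05922279 -0.61544966 -5.42906182]
face->sleeve in manifold axes (mm) [39.1 -2.1 -0.8] yaw err 0.0015828299570053161
```

View pics/f.png

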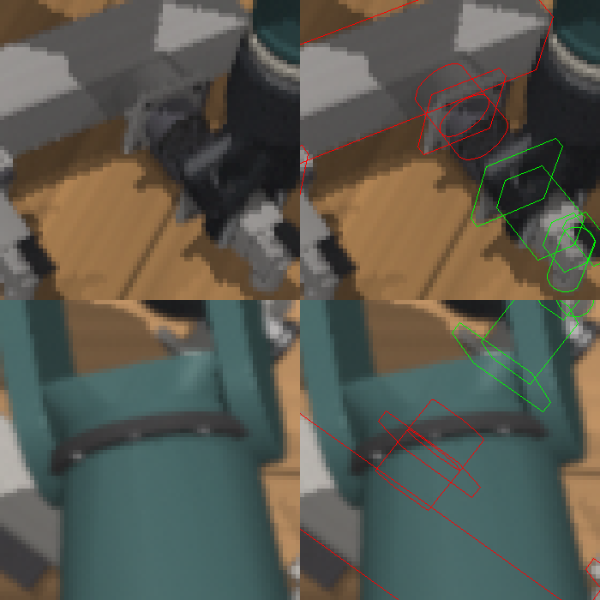

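Run:
```python
import numpy as np,cv2
im=np.load("pic_scene.npz")["image"][125:180,415:470]
im=np.clip(255*(im/255.)**.6,0,255).astype(np.uint8)
cv2.imwrite("pics/g.png",cv2.resize(im,(600,600),interpolation=3))
```

```text
(no output)
```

View pics/g.png

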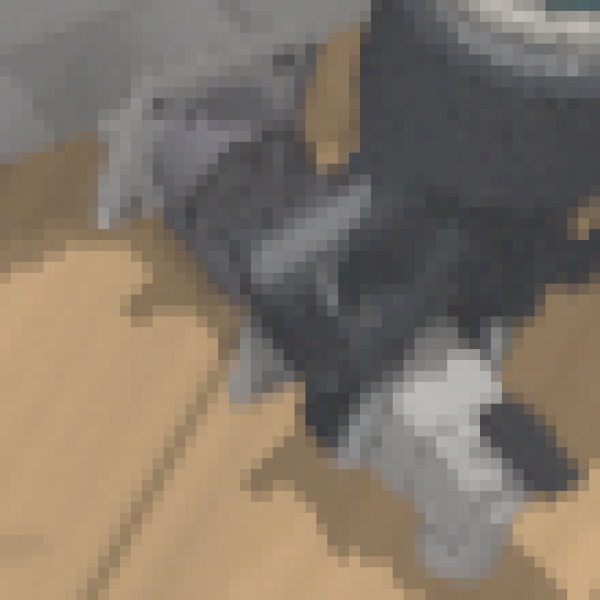

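Run:
```python
from h import *
p=np.load("pic_scene.npz");xt,xm=np.load("est.npy")
# visible-face corners: outlet flange front face x=-60; +y side = left in scene
for n,x in(("outlet",-.060),("tap",-.060-.0711)):
  for y,z in((-.052,.082),(-.052,.138),(-.108,.138),(-.108,.082)):
    print(n,y,z,np.round(proj(p,pose(xm,np.array([[x,y,z]])))[0],1))
print("per mm y,z", [np.round(proj(p,pose(xm,np.array([[-.13,-.05,.1]])+d))[0]-proj(p,pose(xm,np.array([[-.13,-.05,.1]])))[0],2) for d in([[.001,0,0]],[[0,.001,0]],[[0,0,.001]])])
```

```text
outlet -0.052 0.082 [423.5 145.8]
outlet -0.052 0.138 [426.8 133.5]
outlet -0.108 0.138 [442.7 127.2]
outlet -0.108 0.082 [438.9 139.6]
tap -0.052 0.082 [436.5 162.3]
tap -0.052 0.138 [440.2 150.3]
tap -0.108 0.138 [456.4 143.7]
tap -0.108 0.082 [452.1 155.8]
per mm y,z [array([-0.19, -0.24]), array([-0.29,  0.12]), array([ 0.07, -0.21])]
```

>>> arm_command --motion '[[[255,0.2,0.05,0.01,0],[255,0.2,0.04,0.01,0],[255,0.2,0,0,0],[255,0.2,0,0,0],[255,0.2,0,0,0],[255,0.2,0,0,0],[255,0,0,0,0],[255,0,0,0,0],[255,0,0,0,0],[255,0,0,0,0]]]'

```text
clock: 11.1
ee_pos: [0.6941, 0.253, 0.0978]
orientation: [[-0.83, 0.558, 0.0], [0.558, 0.83, -0.0], [-0.0, 0.0, -1.0]]
ft_force: [-0.1, 0.0, -3.5]
gripper_width: 0.0287
finger_force: 80.0
```

```bash
python3 look.py pics/h.png
python3 - <<'E'
import numpy as np,cv2
im=np.load("pic_scene.npz")["image"][105:180,405:480]
im=np.clip(255*(im/255.)**.6,0,255).astype(np.uint8)
cv2.imwrite("pics/i.png",cv2.resize(im,(600,600),interpolation=3))
E
```

```text
11.1 [0.6941456  0.25304914 0.09782498 0.97872731] [[-0.8298, 0.5581, 0.0002], [0.5581, 0.8298, -0.0001], [-0.0002, 0.0001, -1.0]] [-0.07183028  0.02052876 -3.50903304]
face->sleeve in manifold axes (mm) [10.3  1.1 -3.5] yaw err 0.001327544476806608
```

View pics/i.png

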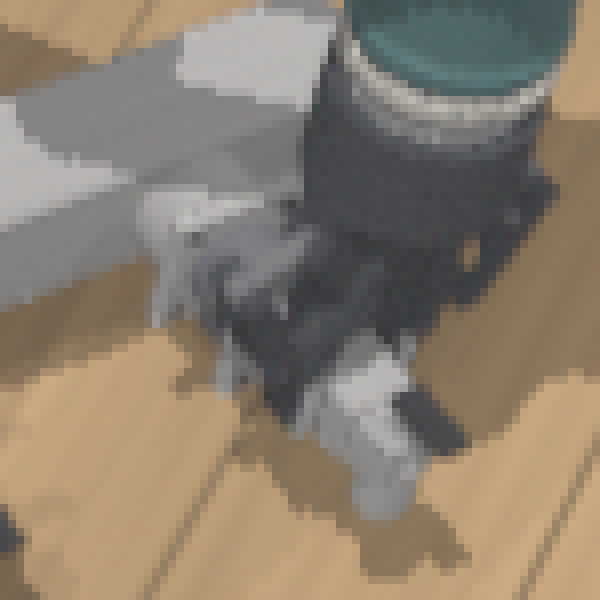

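Scene view: the tap's flange is about 10 mm short of the sleeve, at (433,154). It is level and square, but about 3.5 mm high, so I'll correct that and let it settle.

>>> arm_command --motion '[[[255,0,-0.04,0.14,0],[255,0,0,0,0],[255,0,0,0,0],[255,0,0,0,0],[255,0,0,0,0],[255,0,0,0,0],[255,0,0,0,0],[255,0,0,0,0],[255,0,0,0,0],[255,0,0,0,0]]]'

```text
clock: 12.03
ee_pos: [0.6934, 0.2525, 0.0944]
orientation: [[-0.83, 0.558, 0.0], [0.558, 0.83, 0.0], [-0.0, 0.0, -1.0]]
ft_force: [0.7, -0.3, -4.2]
gripper_width: 0.0286
finger_force: 80.0
```

```bash
python3 look.py pics/j.png
```

```text
12.0333 [0.69339739 0.25249756 0.09438153 0.97901638] [[-0.8299, 0.5578, 0.0001], [0.5578, 0.8299, 0.0001], [-0.0, 0.0002, -1.0]] [ 0.66300856 -0.25894131 -4.21227936]
face->sleeve in manifold axes (mm) [10.   0.2 -0.1] yaw err 0.0016166154901711138
```

>>> arm_command --motion '[[[255,0.14,0,0,0],[255,0.14,0,0,0],[255,0.14,0,0,0],[255,0.14,0,0,0],[255,0,0,0,0],[255,0,0,0,0],[255,0,0,0,0],[255,0,0,0,0],[255,0,0,0,0],[255,0,0,0,0]]]'

```text
clock: 12.97
ee_pos: [0.6821, 0.2601, 0.0944]
orientation: [[-0.83, 0.558, 0.0], [0.558, 0.83, 0.0], [-0.0, 0.0, -1.0]]
ft_force: [2.8, -1.1, -4.8]
gripper_width: 0.0285
finger_force: 79.9
```

```bash
cat > f.py <<'E'
from plan import *
from h import *
import time
xm=np.load("est.npy")[1];F=[]
for i in range(8):
    o,s=state();F.append(o["ft_force"]);ctrl.read_camera("scene")
xg=[s[0],s[1],s[3]+np.pi/2];dz=s[2]-.0123
sf=pose(xm,np.array([[-.084,-.08,.11]]))[0];f=pose(xg,np.array([[.033,0,.028]]),dz)[0]
G=pose([0,0,-xm[2]],np.array(F))
print(o["clock"],s,"force man axes",np.round(G.mean(0),2),np.round(G.std(0),2),"face->free sleeve mm",np.round(1e3*pose([0,0,-xm[2]],np.array([sf-f]))[0],1),o["ft_torque"],o["gripper_width"],o["finger_force"],np.round(o["orientation"],3)[2])
E
python3 f.py
```

```text
13.3167 [0.68185592 0.26024245 0.09439652 0.97902127] force man axes [-3.67 -0.46 -4.73] [0.47 0.33 0.29] face->free sleeve mm [-3.9  0.2 -0.1] [-0.24703083 -0.5309826  -0.09630723] 0.02899311841903887 79.8615038394928 [-0.  0. -1.]
```

>>> arm_command --motion '[[[255,0.08,0,0,0],[255,0.08,0,0,0],[255,0.08,0,0,0],[255,0.07,0,0,0],[255,0,0,0,0],[255,0,0,0,0],[255,0,0,0,0],[255,0,0,0,0],[255,0,0,0,0],[255,0,0,0,0]]]'

```text
clock: 14.2
ee_pos: [0.677, 0.2635, 0.0945]
orientation: [[-0.829, 0.559, 0.004], [0.559, 0.829, -0.001], [-0.004, 0.001, -1.0]]
ft_force: [7.8, -4.2, -6.5]
gripper_width: 0.0287
finger_force: 79.7
```

```bash
python3 f.py;  python3 look.py pics/k.png
python3 - <<'E'
import numpy as np,cv2
im=np.load("pic_scene.npz")["image"][105:180,405:480]
im=np.clip(255*(im/255.)**.6,0,255).astype(np.uint8)
cv2.imwrite("pics/l.png",cv2.resize(im,(600,600),interpolation=3))
E
```

```text
14.55 [0.67698138 0.26347177 0.09450187 0.97772447] force man axes [-8.6 -1.7 -5.8] [0.61 0.45 0.57] face->free sleeve mm [-9.7  0.2 -0.2] [-0.62657389 -1.21564276 -0.18706619] 0.029081510101927437 79.71261262893677 [-0.004  0.001 -1.   ]
14.6 [0.67699131 0.26344244 0.09447535 0.9776303 ] [[-0.8292, 0.559, 0.0038], [0.559, 0.8292, -0.0013], [-0.0039, 0.001, -1.0]] [ 7.84967655 -3.91738827 -5.1536813 ]
face->sleeve in manifold axes (mm) [-9.7  0.1 -0.2] yaw err 0.00023053198124145524
```

View pics/l.png

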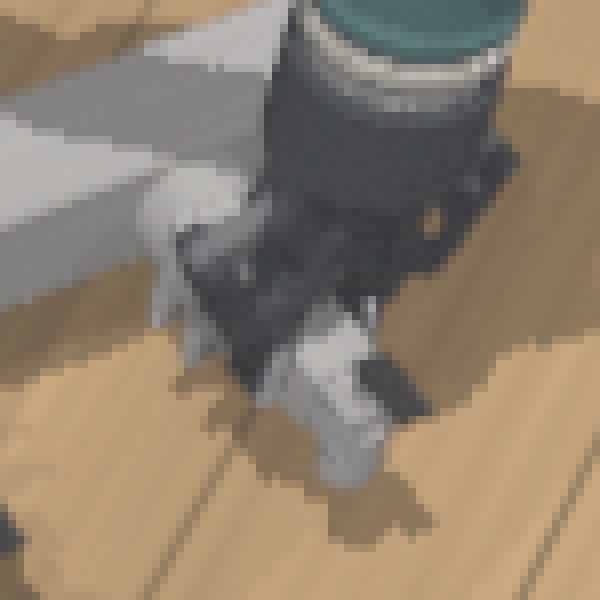

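Scene view: the flange is against the sleeve, the gap to the outlet flange is closing evenly, and lateral and height offsets are within 0.3 mm. The push is about 8.6 N, so I'll go in slightly further.

>>> arm_command --motion '[[[255,0.07,0,0,0],[255,0,0,0,0],[255,0,0,0,0],[255,0,0,0,0],[255,0,0,0,0],[255,0,0,0,0],[255,0,0,0,0],[255,0,0,0,0],[255,0,0,0,0],[255,0,0,0,0]]]'

```text
clock: 15.53
ee_pos: [0.6759, 0.2642, 0.0945]
orientation: [[-0.829, 0.559, 0.005], [0.559, 0.829, -0.002], [-0.005, 0.001, -1.0]]
ft_force: [8.6, -3.5, -6.6]
gripper_width: 0.0285
finger_force: 79.7
```

```bash
python3 f.py
```

```text
15.8833 [0.67594131 0.26417195 0.09453605 0.97743636] force man axes [-9.58 -1.86 -6.14] [0.68 0.25 0.47] face->free sleeve mm [-11.    0.2  -0.2] [-0.64101094 -1.28575151 -0.22500734] 0.02899067437685315 79.73727822303772 [-0.005  0.001 -1.   ]
```

```bash
python3 -c "
from station import ctrl
print(ctrl.sign_off())"
```

```text
the job is handed in; nothing more can be done
None
```

The tap is gripped spout down, with its flange centred on the bare outlet's sleeve to within about 2 mm and pressed in about 11 mm at about 9.6 N; the job is handed in with the arm still holding and pushing.

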